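# Butt the tube to its flange and clamp it through the guard window

### The arm

A 7-joint arm with a two-finger parallel gripper is mounted at the origin on the work surface. World frame = base frame: x ahead of the robot, y to its left, z up, the work surface at z = 0. Lengths are in m, angles in rad, forces in N, time in s.
With the tool pointing down it reaches from about 0.425 to 0.925 m from the base axis. Payload 6.8 kg.
Tool frame: the origin (TCP) lies on the front face of the gripper's body, between the roots of the fingers; the fingertips stand 73 mm ahead of it and the grasp point (between the pads) lies 54 mm ahead of it (env.nose_length is the distance from the TCP to the fingertips, in m); z points along the fingers, y is the direction in which the jaws open and shut (so a half turn about z gives the same grasp; the last joint's range is limited). The gripper opens to 85 mm and grips with 20 to 120 N. Pads are 22 mm wide; open, the fingers measure 114 mm over their backs; the gripper's body (76 mm by 85 mm) begins 54 mm behind the grasp point. The pads swing forward as they close: fully open they stand 13 mm farther back than shut.
Start: joints at [-1.355, 0.477, 0.022, 1.555, -0.011, 1.109, -0.083], TCP at [0.215, 0.64, 0.304] pointing down, gripper open.
Joint ranges: [-2.96, 2.96], [-0.34, 2.1], [-1.41, 1.46], [0.24, 2.44], [-1.37, 4.51], [0.17, 1.92], [-2.96, 2.96]. Speed limits (rad/s): [2.39, 2.39, 3.14, 3.14, 3.14, 3.14, 3.14].

### API

Orientations are given as a unit quaternion [w, x, y, z].
In Python, from cell import env, kin, camera, calibration, job gives the robot as it stands. The module is installed in compiled form; this text tells all that it offers. Calls block until the motion is done:
- env.reach(position, orientation): joint-space move of the TCP to a pose.
- env.movel(position, velocity=0.15, rot=None, stop_force=None): straight line of the TCP; rot=None keeps the orientation; velocity is the mean speed in m/s. With stop_force (N) it stops when the force on the tool has changed by that much, and returns True; else False.
- env.goto_joints(angles): joint-space move.
- env.grip(opening, f_grip=None): finger opening in m; f_grip is the grip in N (None keeps the last); returns when the fingers have stopped.
- env.dwell(seconds).
- kin.inverse_kinematics(position, orientation): joint angles nearest the present ones, or None.
- env.get_state(): the state.
- camera(name): name is "side" or "top" or "wrist"; returns (picture, depth): 480x640x3 uint8, blue, green, red; 480x640 float32, m along the optical axis (not along the pixel's ray), 0 where there is no reading.
- calibration(name): a dict with "fx", "fy", "cx", "cy" (pixels), "rvec" (rotation vector, rad) and "tvec" (3), from world to camera coordinates, as OpenCV has them. Camera axes: x right, y down, z forward; pixel columns grow to the right and rows downward; lengths in m; the calibration is good to about 2 mm. A picture is of the moment at which its call begins: read the wrist's pose just before it. calibration takes no time and is no camera call; for the wrist camera it gives the pose at the moment of the call.
A pose or a line that the arm cannot do raises env.PlanningError and nothing moves.
- job.job_done(): hands the job in, once; it reports no verdict.
The state is a dict: "time": time; "qpos": joint angles; "joint_velocities": joint speeds; "joint_torque": joint torques, N m; "tcp_pos": TCP position; "orientation": TCP orientation; "force": force on the tool from outside, world axes, zero at the start; "torque": the same for the moment, N m; "opening": finger opening in m.
Only numpy, scipy, OpenCV 4.12 (cv2) and the standard library are available. Lean on these libraries where they do the work, as an engineer would, in place of code of your own. Each camera call takes 0.05 s, during which the arm holds its last target.

### The job

In the tacking jig, push the square tube lengthwise along its guides with your fingertips until its end butts tight against the upright flange plate. Then reach down through the hand window of the spatter guard and press the grip of the toggle clamp's handle down until the clamp is fully shut and its pad holds the tube there, and withdraw. Never touch the guard or its window frame, only push the tube, never lift it, work the clamp by its grip alone, and leave the things lying round the jig where they are.

Things in the scene. Friction and masses are not known exactly. Their poses are not given: they have to be found in the camera images.
- jig: The welding jig: steel base plate 360 (x) x 320 (y) x 16 mm fixed on the bench, all else of the jig stands on it. Origin: centre of the plate's underside; +x away from the operator's side (guard on the -x half, tube on the +x half), +y along the tube towards the flange. The toggle clamp stands at y = 0 between guard and tube. The plate behind the tube's tail (-y) is bare.
- guides (a point): Middle of the tube's bed, at the height of the tube's underside (jig frame 0.115, -0.022, 0.024). Two guide stations at jig y = -0.055 and 0.010, each 18 mm long, hold the tube: a rest below, and on either side an upright 10 mm thick with 1.5 mm play, topping out 18 mm above this point.
- flange: The upright flange plate, fixed to the jig, 80 (x) x 8 (y) x 70 mm (z), facing the front end of the tube. Origin at the middle of the face towards the tube; axes as the jig's.
- flange_face (a point): Point on the flange's face where the middle of the tube's front end must come (jig frame 0.115, 0.070, 0.039).
- tube: Loose square steel tube, 30 x 30 mm, 3 mm wall, 160 mm long along its own y, open ends, about 0.4 kg, resting in the jig's guides. Origin at the centre of its underside; +y is towards the flange; axes parallel to the jig's. It starts 12 to 36 mm short of the flange and slides along y with a few newtons.
- tube_front (a point): Centre of the tube's front end (towards the flange).
- tube_tail (a point): Centre of the tube's other end, 160 mm back, the end to push on.
- guard: Spatter guard, fixed to the jig: sloping amber pane, 180 mm wide (y), rising away from the operator at 0.26 rad, with a steel-edged hand window; closed apron and side cheeks below, open only at the far side. Origin: centre of the window in mid pane (jig frame -0.078, 0, 0.142); x up the slope, z square out of the pane. Pane from x = -0.090 to 0.086, 4 mm thick; outer rails 10 mm thick.
- window (a point): Centre of the hand window, the same point as the guard's origin, with its axes. The clear opening is 120 mm along x (slope) by 116 mm along y; round it a steel edging 10 mm wide and 8 mm thick (4 mm above and below mid pane).
- handle (a joint): Angle of the toggle clamp's handle in rad: 0 = fully raised (open), 0.73 = pressed right down on its stop (shut, just past dead centre). It starts between 0 and 0.2 and stays where it is left: stiff hinge, about 3 N at the grip, up to 5 N near the end as the rubber pad is squeezed on the tube. Pressing turns the grip about the pivot, down and a little towards the operator.
- pivot (a point): The handle's hinge axis, which runs along the jig's y (jig frame -0.010, 0, 0.086). The handle points from it towards the operator (-x) and up; grip elevation above level = 0.87 rad minus the joint value.
- grip: The handle's black rubber grip, 60 mm long (its own x), 22 mm wide (y), 14 mm thick (z), on a narrow steel bar. Origin at its centre, 76 mm from the pivot; +x points to the pivot, z square to its upper face. While raised it stands up into the hand window, its tip up to 30 mm above the pane; when shut its upper face lies about 36 mm below the pane.
- grip_top (a point): Middle of the grip's upper face, the place to press; 76 mm along the handle from the pivot and 7 mm above the handle's centre line.
- pad: The clamp's round rubber pad, 18 mm across, on the end of the hold-down arm; it comes down on the tube's upper face as the handle is pressed and gives about 3 mm. Origin at the centre of its foot.
- clamp_bar: The clamp's hold-down arm with the pad at its far end: two flat steel bars 75 mm long, reaching out over the tube at jig y = 0, up to 0.13 above the bench when open. Origin on its hinge (jig frame 0.040, 0, 0.068). It is moved by the handle.
- offcut: Bystander: loose 90 mm offcut of the same 30 x 30 tube, on the bench at the jig's -y side. Origin at the centre of its underside.
- brush: Bystander: hand brush about 220 mm long on the bench at the jig's -y side; origin under its middle.
- spray: Bystander: upright spray can, 60 mm across, 170 mm tall, on the bench at the jig's +y side; origin at the centre of its base.
- hammer: Bystander: hammer about 260 mm long lying on the bench at the jig's +y side; origin under its middle.
Things that resemble listed ones, but are neither listed nor needed, are in the scene too. Leave any blue or purple look-alike of the tube alone.

How it is judged:
On the way, in this order (a step that is already met when the one before it is completed fails the run):
1. the tube has been pushed up against the flange, gap under 2.5 mm, at rest, the clamp still open (y of tube_front in the frame of flange_face above -0.0025 m and linear speed of tube below 0.02 m/s and value of joint handle below 0.4 rad), for 0.2 s.
2. the fingers press the handle's grip fully down (value of joint handle above 0.68 rad and contact force between the fingers and grip above 0.3 N).
At the end, for the whole second after the job is handed in: The handle is fully down (within 0.05 rad of its stop) and stays, the pad presses on the tube with more than 2 N, and the tube lies level in its guides, at rest, its front end within 2.5 mm of the flange (value of joint handle above 0.68 rad and velocity of joint handle below 0.05 rad/s and contact force between pad and tube above 2 N and linear speed of tube below 0.01 m/s and y of tube_front in the frame of flange_face above -0.0025 m and x of tube_front in the frame of flange_face between -0.004 and 0.004 m and z of tube in the frame of jig below 0.027 m and angle between tube's own z axis and vertical below 0.05 rad); the robot touches nothing.
It fails at once if the guard or its window frame is touched (contact force between any of the arm, the fingers and guard above 0.5 N).
It fails at once if the tube is lifted or tipped out of its guides (z of tube in the frame of jig above 0.032 m or angle between tube's own z axis and vertical above 0.12 rad).
It fails at once if the clamp's hold-down arm is pushed directly (contact force between any of the arm, the fingers and clamp_bar above 1 N).
It fails at once if a bystander is shifted by more than 15 mm (distance of any of offcut, brush, spray, hammer from where it was at the start of the episode above 0.015 m).
It also fails if it takes over 51 s, if anything falls off the work surface, if the arm or the gripper's body presses on something with over 40 N, if the wrist force passes 120 N, or if a joint passes its speed limit or range.

## Working session

There is one attempt and no reset: what is moved stays moved. The work goes in short steps, each a Python script; the robot and the scene stay as the last script left them, time stands still between calls to the robot, and variables do not carry over. Pictures are saved under pics/ and viewed, and the job is handed in when it is done.

```bash
mkdir -p pics; ls; python3 - <<'E'
from cell import env,camera,calibration
import cv2,numpy as np
s=env.get_state();print(s['time'],s['tcp_pos'],s['orientation'],s['opening'],env.nose_length)
for n in("side","top","wrist"):
    c=calibration(n)
    p,d=camera(n);cv2.imwrite(f"pics/{n}0.png",p);np.savez(f"{n}0.npz",p=p,d=d,**{k:np.array(v) for k,v in c.items()})
    print(n,c)
E
```

```text
pics
0.0 [0.21460507 0.63947877 0.30290902] [-8.30874616e-05  1.61155990e-01  9.86928489e-01 -9.47450581e-04] 0.08548067762725255 0.0726
side {'fx': 528.2527176345116, 'fy': 528.2527176345116, 'cx': 314.54126790947913, 'cy': 241.12473963541365, 'rvec': array([ 2.32550791, -0.23567817,  0.12522952]), 'tvec': array([-0.53720657,  0.17484774,  1.17672392])}
top {'fx': 438.60902576708486, 'fy': 438.60902576708486, 'cx': 324.86353773417824, 'cy': 244.31620889008568, 'rvec': array([ 2.17176115, -2.05667864,  0.21497604]), 'tvec': array([-0.023448  ,  0.58550545,  0.96726487])}
wrist {'fx': 377.698809954757, 'fy': 377.698809954757, 'cx': 325.83047538964854, 'cy': 237.96919408140187, 'rvec': array([-2.35389206, -1.69260274, -0.24137834]), 'tvec': array([-0.67289299, -0.03611629,  0.37948947])}
```

View pics/side0.png

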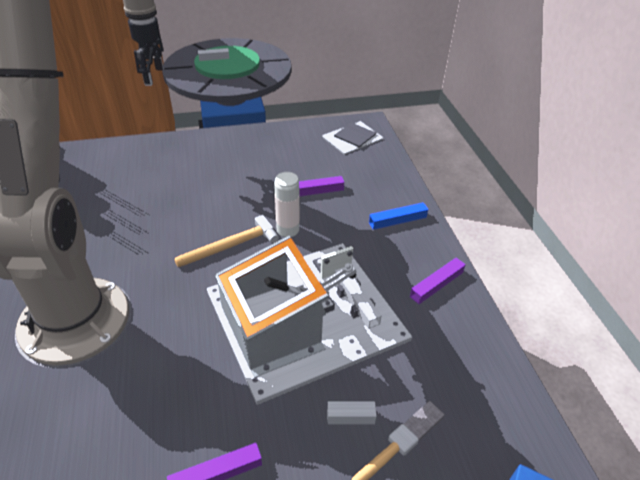

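View pics/top0.png

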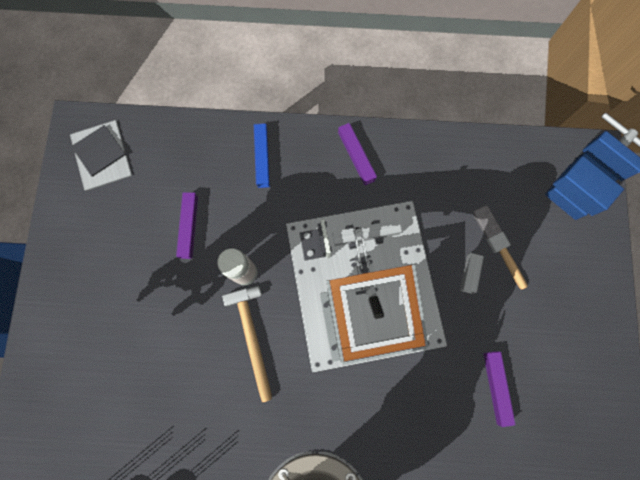

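View pics/wrist0.png

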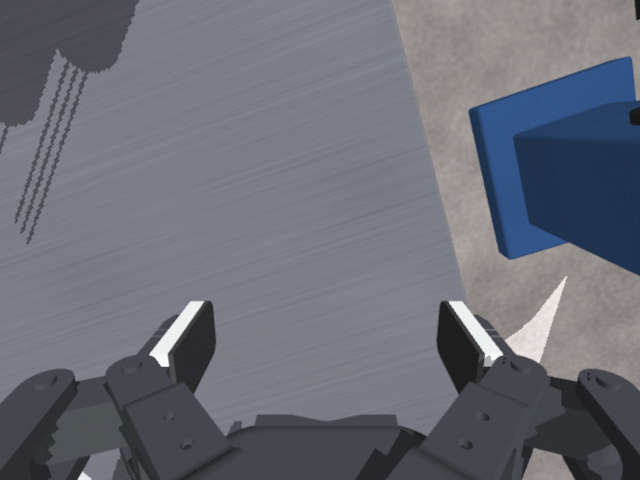

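The side view shows the jig at about (310,320). In the top view its plate spans x 287–445 and y 202–372, with the guard window around (378,312), the flange on the left near (325,240) and the offcut at (472,272). The wrist camera sees only bench and floor. I'll enlarge the top view of the jig next.

```bash
python3 - <<'E'
import cv2,numpy as np
p=cv2.imread("pics/top0.png")
c=p[190:385,275:455];cv2.imwrite("pics/top0c.png",cv2.resize(c,None,fx=3.07,fy=3.07,interpolation=cv2.INTER_CUBIC))
c=p[195:285,285:430];cv2.imwrite("pics/top0d.png",cv2.resize(c,None,fx=5.5,fy=5.5,interpolation=cv2.INTER_CUBIC))
p=cv2.imread("pics/side0.png")
c=p[220:410,195:425];cv2.imwrite("pics/side0c.png",cv2.resize(c,None,fx=3.1,fy=3.1,interpolation=cv2.INTER_CUBIC))
E
```

```text
(no output)
```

View pics/top0c.png

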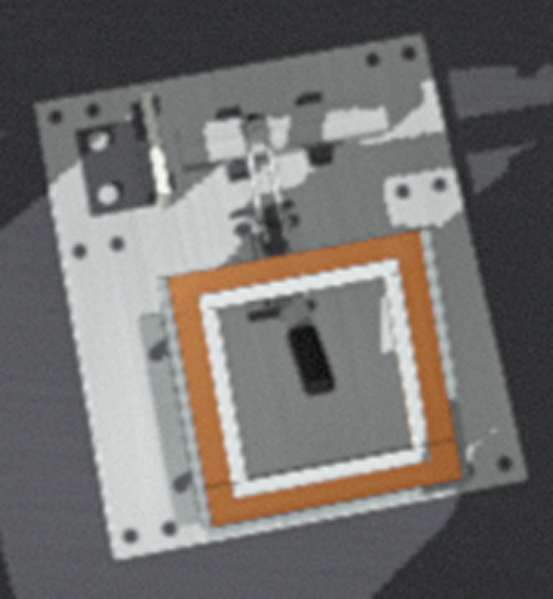

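View pics/top0d.png

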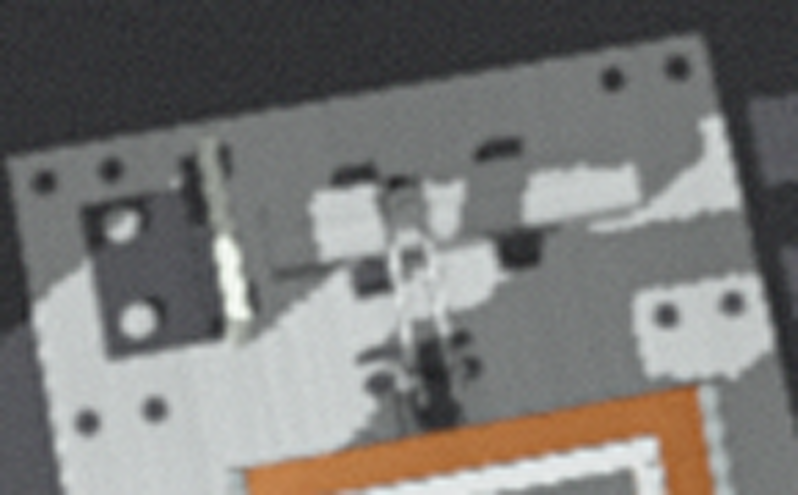

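View pics/side0c.png

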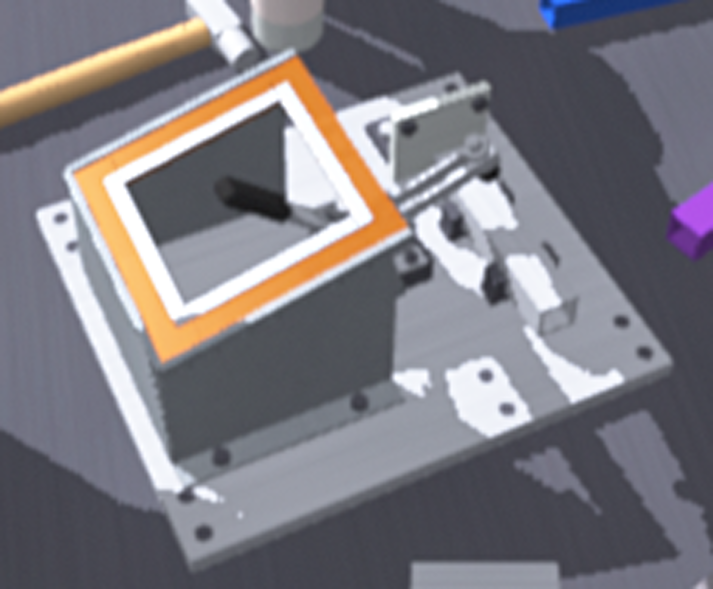

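```bash
cat > h.py <<'E'
import numpy as np,cv2
def load(n):
    return dict(np.load(n))
def cloud(z):
    d=z['d'];R=cv2.Rodrigues(z['rvec'])[0];v,u=np.mgrid[:d.shape[0],:d.shape[1]]
    P=np.stack([(u-z['cx'])/z['fx']*d,(v-z['cy'])/z['fy']*d,d],-1)-z['tvec']
    W=P@R;W[d<=0]=np.nan;return W
def ray(z,uv,h):
    R=cv2.Rodrigues(z['rvec'])[0];uv=np.atleast_2d(uv)
    r=np.c_[(uv[:,0]-z['cx'])/z['fx'],(uv[:,1]-z['cy'])/z['fy'],np.ones(len(uv))]@R
    o=-R.T@z['tvec'];return o+r*((h-o[2])/r[:,2])[:,None]
def proj(z,P):
    R=cv2.Rodrigues(z['rvec'])[0];Q=np.atleast_2d(P)@R.T+z['tvec']
    return np.c_[Q[:,0]/Q[:,2]*z['fx']+z['cx'],Q[:,1]/Q[:,2]*z['fy']+z['cy']]
E
python3 - <<'E'
from h import *
for n,c in(("top0.npz",(275,190,3.07,[(37,103),(424,36),(526,480),(115,558)])),("side0.npz",(195,220,3.1,[(40,212),(459,73),(671,361),(192,568-12)]))):
    z=load(n)
    px=np.array(c[3])/c[2]+c[:2]
    W=ray(z,px,0.016);print(n,px.round(1).tolist());print(W.round(4))
    print(np.linalg.norm(W-np.roll(W,-1,0),axis=1),W.mean(0))
    C=cloud(z)
    b=C[...,2][(abs(C[...,0]-0.45)<.4)&(abs(C[...,1])<.4)];print(np.nanpercentile(b,[5,30,50,70,90]))
    m=((C[...,2]>0.010)&(C[...,2]<0.024)&(abs(C[...,0]-W[:,0].mean())<.27)&(abs(C[...,1]-W[:,1].mean())<.27)).astype(np.uint8)
    m=cv2.morphologyEx(m,cv2.MORPH_OPEN,np.ones((3,3)))
    k,l,st,_=cv2.connectedComponentsWithStats(m);i=1+np.argmax(st[1:,4]);print(st[i])
    r=cv2.minAreaRect(C[l==i][:,:2].astype(np.float32));print(r)
E
```

```text
top0.npz [[287.1, 223.6], [413.1, 201.7], [446.3, 346.4], [312.5, 371.8]]
[[ 0.6419  0.1045  0.016 ]
 [ 0.7152 -0.2053  0.016 ]
 [ 0.3676 -0.2876  0.016 ]
 [ 0.2939  0.0211  0.016 ]]
[0.31842644 0.35722729 0.31733077 0.35785452] [ 0.50466045 -0.09182091  0.016     ]
[-0.00204427  0.00041079  0.00174365  0.00385557  0.0265985 ]
[ 286  202  160  170 9468]
((0.5056284666061401, -0.08954283595085144), (0.36011022329330444, 0.32051125168800354), 13.71241283416748)
side0.npz [[207.9, 288.4], [343.1, 243.5], [411.5, 336.5], [256.9, 399.4]]
[[ 0.2997  0.0206  0.016 ]
 [ 0.646   0.1065  0.016 ]
 [ 0.72   -0.2018  0.016 ]
 [ 0.3741 -0.2845  0.016 ]]
[0.35673839 0.31713291 0.35570064 0.31405467] [ 0.50996139 -0.08979516  0.016     ]
[-2.31122996e-03  1.64545528e-04  1.81091533e-03  1.69218399e-02
  1.70647296e-01]
[ 207  259  204  144 7619]
((0.5086196660995483, -0.09030453860759735), (0.3621172606945038, 0.3239089250564575), 13.632323265075684)
```

```bash
cat >> h.py <<'E'
from scipy.spatial.transform import Rotation as Ro
JC=np.array([0.507,-0.0903,0.0]);YAW=0.2385
RJ=Ro.from_euler('z',YAW).as_matrix()
def j2w(p): return JC+RJ@np.asarray(p,float)
def w2j(P): return (np.asarray(P,float)-JC)@RJ
def tool(xj,zj=(0,0,-1)):
    # quaternion [w,x,y,z]; tool z along jig vec zj, tool x near jig vec xj
    z=np.array(zj,float);z/=np.linalg.norm(z);x=np.array(xj,float);x-=z*(x@z);x/=np.linalg.norm(x)
    M=RJ@np.c_[x,np.cross(z,x),z];q=Ro.from_matrix(M).as_quat();return np.r_[q[3],q[:3]]
E
python3 - <<'E'
from h import *
from cell import env,kin,calibration
s=env.get_state();z=calibration('wrist')
R=cv2.Rodrigues(z['rvec'])[0];o=-R.T@z['tvec'];q=s['orientation'];T=Ro.from_quat(np.r_[q[1:],q[0]]).as_matrix()
print('cam in tool',T.T@(o-s['tcp_pos']),'axis',T.T@R[2],'right',T.T@R[0])
for n,xj in(("x+y",(0,1,0)),("x-y",(0,-1,0)),("x+x",(1,0,0)),("x-x",(-1,0,0))):
    for p in [(0.115,-0.150,0.30),(0.115,-0.150,0.103),(0.115,-0.10,0.103),(-0.06,0,0.30),(-0.084,0,0.175)]:
        try:r=kin.inverse_kinematics(j2w(p),tool(xj))
        except Exception as e:r=None;print(e)
        print(n,p,None if r is None else np.round(r,2))
for n in("top0.npz","side0.npz"):
    zc=load(n);C=cloud(zc);J=(C-JC)@RJ
    m=(abs(J[...,0]-0.115)<.010)&(J[...,1]>-.15)&(J[...,1]<.06)&(abs(J[...,2]-.054)<.006)
    print(n,m.sum(),np.percentile(J[m],[0,2,50,98,100],axis=0).round(4).tolist())
    # grip: dark pixels in window
    g=zc['p'].max(-1)<50
    m=g&(abs(J[...,1])<.02)&(J[...,0]<-.03)&(J[...,0]>-.12)&(J[...,2]>.09)
    print('grip',m.sum(),np.percentile(J[m],[2,50,98],axis=0).round(4).tolist())
    f=(abs(J[...,1]-.07)<.012)&(abs(J[...,0]-.115)<.05)&(J[...,2]>.06)&(J[...,2]<.1)
    print('flange',f.sum(),np.percentile(J[f],[2,50,98],axis=0).round(4).tolist())
E
```

```text
cam in tool [ 0.07189253 -0.00122522 -0.07030383] axis [-2.81422734e-01  6.96621630e-05  9.59583889e-01] right [-3.88466583e-04  9.99999907e-01 -1.86524061e-04]
x+y (0.115, -0.15, 0.3) [-0.41  0.71  1.03  1.57 -0.64  1.22  0.97]
x+y (0.115, -0.15, 0.103) [-0.22  0.83  0.68  1.69 -0.66  0.86  0.98]
x+y (0.115, -0.1, 0.103) [-0.24  0.77  0.57  1.75 -0.56  0.79  0.85]
x+y (-0.06, 0, 0.3) [-0.73  0.16  0.93  2.09 -0.15  0.96  0.52]
x+y (-0.084, 0, 0.175) [-0.66  0.44  0.97  2.26 -0.57  0.71  0.94]
x-y (0.115, -0.15, 0.3) [-0.49  0.86  1.27  1.58 -0.84  1.34 -2.02]
x-y (0.115, -0.15, 0.103) [-0.48  1.19  1.25  1.71 -1.21  1.23 -1.8 ]
x-y (0.115, -0.1, 0.103) [-0.57  1.17  1.26  1.77 -1.21  1.2  -1.83]
x-y (-0.06, 0, 0.3) [-1.    0.31  1.33  2.1  -0.36  0.99 -2.38]
x-y (-0.084, 0, 0.175) [-0.83  0.67  1.28  2.26 -0.88  0.88 -1.87]
x+x (0.115, -0.15, 0.3) [-0.44  0.76  1.12  1.58 -0.71  1.26 -0.54]
x+x (0.115, -0.15, 0.103) [-0.19  0.81  0.62  1.69 -0.6   0.84 -0.64]
x+x (0.115, -0.1, 0.103) [-0.24  0.77  0.57  1.75 -0.56  0.79 -0.73]
x+x (-0.06, 0, 0.3) [-0.87  0.2   1.11  2.1  -0.22  0.96
[... 365 characters left out ...]
75) [-0.39  0.32  0.59  2.24 -0.3   0.65  2.23]
top0.npz 477 [[0.1051, -0.1059, 0.0496], [0.1054, -0.1026, 0.0516], [0.115, -0.0355, 0.055], [0.1246, 0.0517, 0.0584], [0.125, 0.0547, 0.0599]]
grip 184 [[-0.0878, -0.0077, 0.1264], [-0.0669, 0.0009, 0.1479], [-0.0443, 0.0096, 0.1631]]
flange 193 [[0.0739, 0.0672, 0.0717], [0.1112, 0.076, 0.0875], [0.151, 0.0816, 0.0922]]
side0.npz 424 [[0.1051, -0.1079, 0.0484], [0.1056, -0.1054, 0.0506], [0.1145, -0.0454, 0.0543], [0.1244, 0.0497, 0.0582], [0.1249, 0.0547, 0.0597]]
grip 150 [[-0.0845, -0.0121, 0.1267], [-0.0645, -0.0083, 0.145], [-0.0451, 0.0048, 0.1614]]
flange 350 [[0.0761, 0.0644, 0.0606], [0.1145, 0.0705, 0.0799], [0.1528, 0.078, 0.0904]]
```

The candidates in the top view are:
- **Grey tube in the guides, around (372,237).** This is the one meant: it is steel grey, lies between the guide uprights, and points at the flange at (325,240).
- **Grey 90 mm offcut at (472,272).** It is a bystander.
- **Blue bar at (262,155) and purple bars at (358,153), (186,225) and (500,390).** These are look-alikes to leave alone.

The enlarged crops above show the tube under the clamp arm, with its tail at jig y ≈ -0.106 and a gap of about 16 mm. I'll move above the tail and check with the wrist camera.

```bash
python3 - <<'E'
from h import *
from cell import env,kin,camera,calibration
env.goto_joints([0.185,0.477,0.022,1.555,-0.011,1.109,-2.3])
s=env.get_state();print(s['time'],s['tcp_pos'],w2j(s['tcp_pos']))
env.reach(j2w((0.115,-0.135,0.27)),tool((0,-1,0)))
env.grip(0.0)
s=env.get_state();print(s['time'],w2j(s['tcp_pos']),np.round(s['qpos'],2),s['opening'],s['force'])
c=calibration('wrist');p,d=camera('wrist');cv2.imwrite('pics/w1.png',p);np.savez('w1.npz',p=p,d=d,**{k:np.array(v) for k,v in c.items()})
p,d=camera('side');cv2.imwrite('pics/s1.png',p)
E
```

```text
3.4333 [ 0.64684911 -0.19382506  0.30404879] [ 0.11143314 -0.13363333  0.30404879]
4.6333 [ 0.11499052 -0.13499655  0.26998919] [ 0.13  0.51  0.1   1.58 -0.06  1.05 -2.66] -0.00024413251860319705 [-0.05705362 -0.05572383  0.15770257]
```

View pics/w1.png

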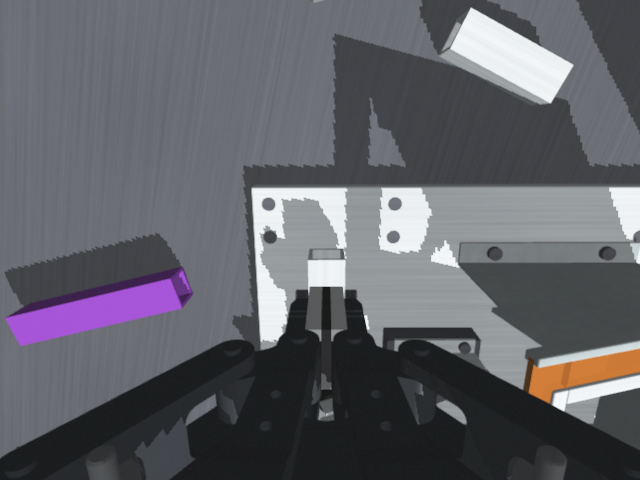

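View pics/s1.png

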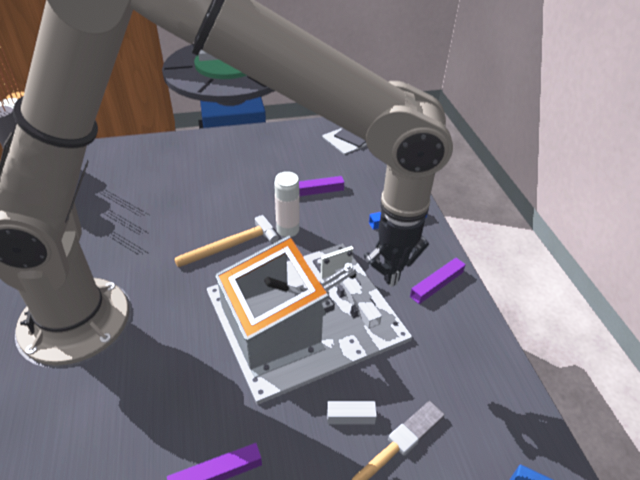

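The wrist view shows the tail's open end at about (309–344, 249–260), directly in line with the closed fingers at column 326. The plate edge runs level along row 188, so the jig yaw is right. The side view shows the arm and gripper well clear of the guard.

```bash
python3 - <<'E'
from h import *
z=load('w1.npz');p=z['p']
c=p[170:310,220:420];cv2.imwrite('pics/w1c.png',cv2.resize(c,None,fx=4,fy=4,interpolation=cv2.INTER_CUBIC))
print(w2j(ray(z,[(252,188),(640,186)],.016)).round(4))
print(w2j(ray(z,[(308,260),(345,260)],.054)).round(4))
J=(cloud(z)-JC)@RJ
m=(abs(J[...,2]-.054)<.006)&(J[...,1]<-.07)&(abs(J[...,0]-.115)<.03)&(p.max(-1)>70)
print(m.sum(),np.percentile(J[m],[0,2,50,98,100],axis=0).round(4).tolist())
E
```

```text
[[ 0.1776 -0.1571  0.016 ]
 [-0.1562 -0.1587  0.016 ]]
[[ 0.1284 -0.1049  0.054 ]
 [ 0.0987 -0.1049  0.054 ]]
1067 [[0.099, -0.1062, 0.0483], [0.0993, -0.1059, 0.0517], [0.1139, -0.0948, 0.0541], [0.1285, -0.0811, 0.0556], [0.1288, -0.0742, 0.0562]]
```

View pics/w1c.png

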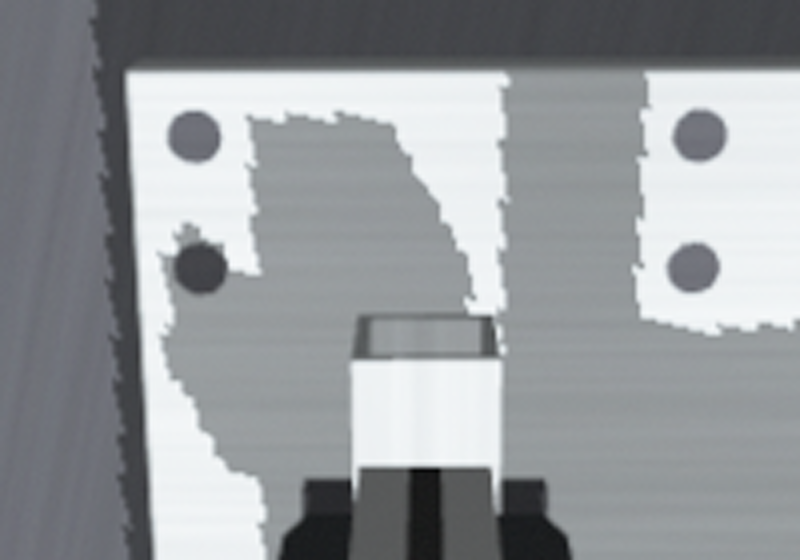

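```bash
sed -i 's/^RJ=.*/&\nJC=JC+RJ@np.array([-0.001,0.001,0])/' h.py; python3 - <<'E'
from h import *
from cell import env,kin,camera,calibration
def st(t):
    s=env.get_state();print(t,round(s['time'],2),w2j(s['tcp_pos']).round(4),(RJ.T@s['force']).round(2))
q=tool((0,-1,0))
env.movel(j2w((0.115,-0.136,0.15)),0.2,rot=q)
env.movel(j2w((0.115,-0.136,0.106)),0.12);st('down')
r=env.movel(j2w((0.115,-0.0965,0.106)),0.04,stop_force=14);st(('push',r))
if not r:
    r=env.movel(j2w((0.115,-0.084,0.106)),0.015,stop_force=14);st(('push2',r))
env.dwell(0.2);st('rest')
p,d=camera('side');cv2.imwrite('pics/s2.png',p)
E
```

```text
down 6.0 [ 0.1153 -0.1362  0.1064] [-0.17 -0.3   0.82]
('push', False) 7.13 [ 0.1148 -0.0993  0.1065] [-0.65 -7.69 -1.25]
('push2', True) 7.66 [ 0.1142 -0.0992  0.1073] [-0.26 -3.28  0.67]
rest 7.86 [ 0.1142 -0.0992  0.1072] [ 0.34 -2.09  1.94]
```

```bash
python3 - <<'E'
import cv2
p=cv2.imread("pics/s2.png")
cv2.imwrite("pics/s2c.png",cv2.resize(p[210:380,280:430],None,fx=4,fy=4,interpolation=cv2.INTER_CUBIC)[:600])
E
```

```text
(no output)
```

View pics/s2c.png

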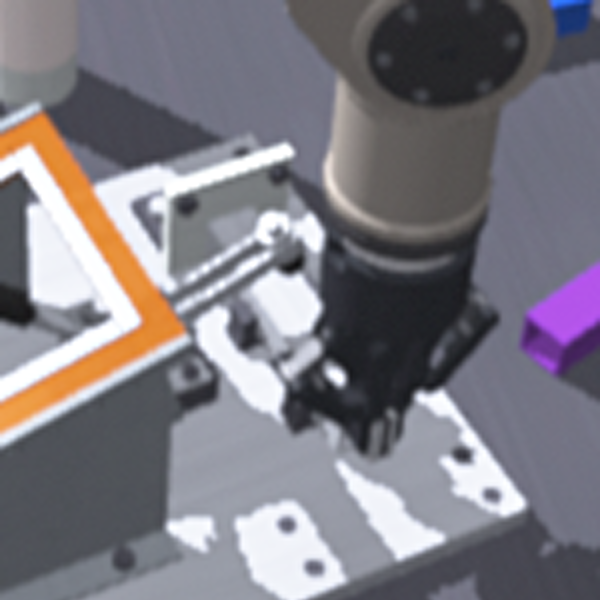

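The push stalled with the TCP at jig y -0.099, so the fingers' front face is near -0.089, which matches a butted tube with its tail at -0.090. The picture shows the tube's front at about (290,290) in the crop and hidden by the pad; I'll back off and measure.

```bash
python3 - <<'E'
from h import *
from cell import env,kin,camera,calibration
def st(t):
    s=env.get_state();print(t,round(s['time'],2),w2j(s['tcp_pos']).round(4),(RJ.T@s['force']).round(2))
env.movel(j2w((0.115,-0.130,0.106)),0.12)
env.movel(j2w((0.115,-0.135,0.27)),0.25);st('up')
c=calibration('wrist');p,d=camera('wrist');cv2.imwrite('pics/w3.png',p);np.savez('w3.npz',p=p,d=d,**{k:np.array(v) for k,v in c.items()})
z=load('w3.npz');J=(cloud(z)-JC)@RJ
m=(abs(J[...,2]-.054)<.006)&(J[...,1]<-.06)&(abs(J[...,0]-.115)<.03)&(p.max(-1)>70)
print('tail w',np.percentile(J[m],[0,2,50,98,100],axis=0).round(4).tolist())
for n in('side','top'):
    p,d=camera(n);cv2.imwrite(f'pics/{n}3.png',p);np.savez(f'{n}3.npz',p=p,d=d,**{k:np.array(v) for k,v in calibration(n).items()})
z=load('side3.npz');J=(cloud(z)-JC)@RJ
m=(abs(J[...,0]-0.115)<.010)&(J[...,1]>-.15)&(J[...,1]<.075)&(abs(J[...,2]-.054)<.006)
print('side',np.percentile(J[m],[0,2,50,98,100],axis=0).round(4).tolist())
print(proj(z,[j2w((.115,.070,.054)),j2w((.115,-.09,.054))]))
cv2.imwrite("pics/s3c.png",cv2.resize(z['p'][220:350,290:420],None,fx=4.6,fy=4.6,interpolation=cv2.INTER_CUBIC))
E
```

```text
up 9.12 [ 0.1144 -0.134   0.2685] [-0.87  1.14 -0.27]
tail w [[0.0998, -0.0907, 0.0485], [0.0999, -0.0903, 0.0501], [0.1154, -0.0878, 0.0541], [0.1293, -0.0777, 0.0555], [0.1295, -0.0748, 0.056]]
side [[0.1051, -0.0941, 0.0489], [0.1055, -0.0902, 0.0508], [0.1149, -0.0278, 0.0545], [0.1248, 0.0699, 0.0582], [0.125, 0.0718, 0.0591]]
[[335.96840051 263.74555917]
 [370.09974169 312.50868951]]
```

View pics/s3c.png

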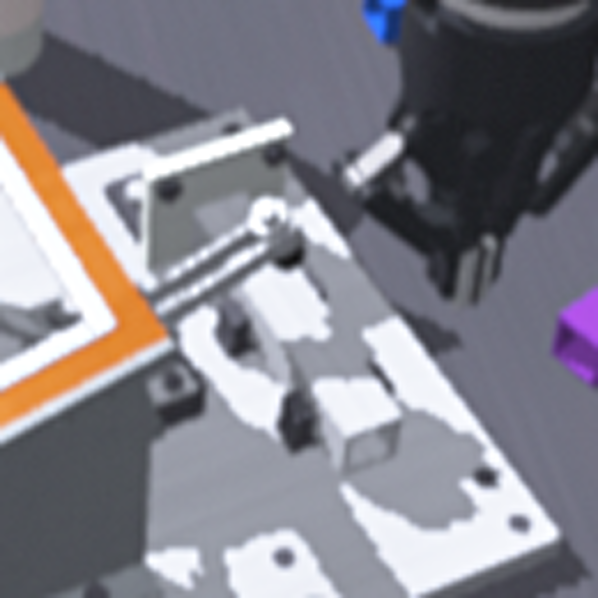

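View pics/w3.png

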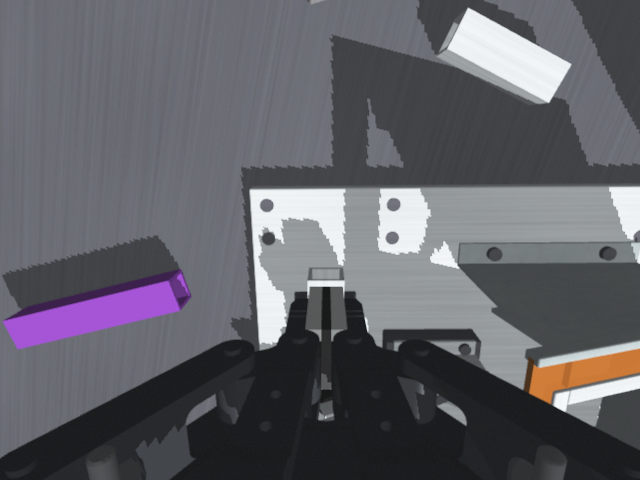

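The wrist depth puts the tail at jig y -0.0905, so the front is at about 0.0695. The side view shows no gap at the flange (crop around (200,270), partly behind the arm), so the tube is butted. Next I'll go above the window and locate the grip.

```bash
python3 - <<'E'
from h import *
from cell import env,kin,camera,calibration
def st(t):
    s=env.get_state();print(t,round(s['time'],2),w2j(s['tcp_pos']).round(4),s['qpos'].round(2),(RJ.T@s['force']).round(2))
env.movel(j2w((0.09,-0.11,0.32)),0.2)
env.movel(j2w((-0.053,0,0.32)),0.15,rot=tool((1,0,0)));st('above')
c=calibration('wrist');p,d=camera('wrist');cv2.imwrite('pics/w4.png',p);np.savez('w4.npz',p=p,d=d,**{k:np.array(v) for k,v in c.items()})
z=load('w4.npz');J=(cloud(z)-JC)@RJ
for n in('side','top'):
    p,d=camera(n);cv2.imwrite(f'pics/{n}4.png',p);np.savez(f'{n}4.npz',p=p,d=d,**{k:np.array(v) for k,v in calibration(n).items()})
for q in(0,.1,.2):
  e=.87-q
  print(q,[ proj(z,j2w((-.010-r*np.cos(e)+.007*np.sin(e),y,.086+r*np.sin(e)+.007*np.cos(e)))).round(0).tolist() for r in(.046,.106) for y in(-.011,.011)])
E
```

```text
above 11.46 [-5.280e-02 -2.000e-04  3.198e-01] [ 0.24  0.12 -0.17  2.01  0.02  1.01 -1.27] [-0.37  0.57 -0.18]
0 [[[340.0, 204.0]], [[309.0, 204.0]], [[342.0, 279.0]], [[307.0, 279.0]]]
0.1 [[[340.0, 208.0]], [[309.0, 208.0]], [[341.0, 287.0]], [[307.0, 287.0]]]
0.2 [[[340.0, 212.0]], [[309.0, 212.0]], [[341.0, 293.0]], [[308.0, 293.0]]]
```

View pics/w4.png

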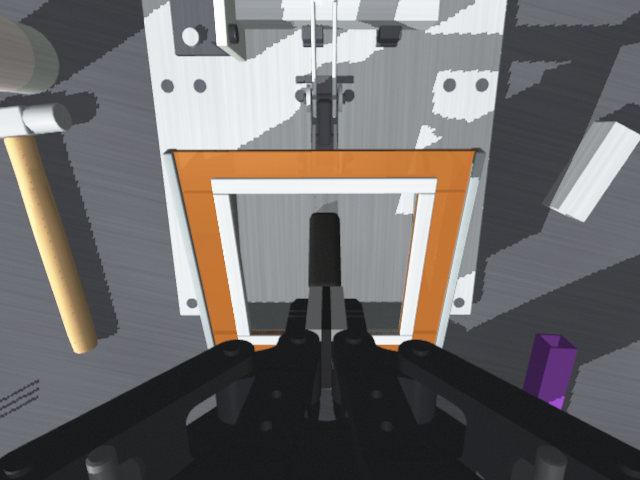

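View pics/side4.png

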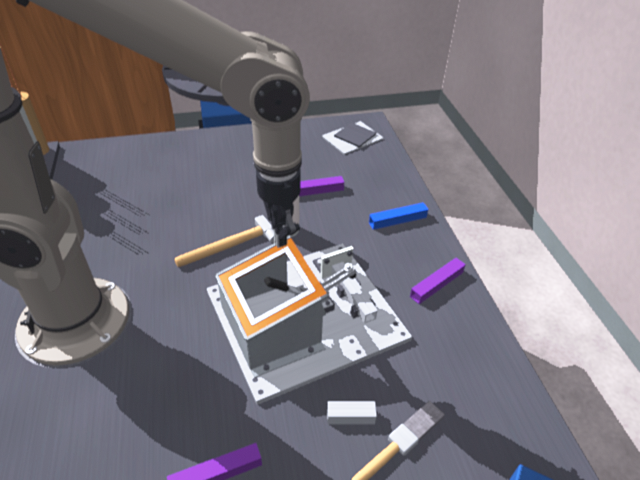

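```bash
python3 - <<'E'
from h import *
z=load('w4.npz');J=(cloud(z)-JC)@RJ
u=J[215:284,318:334].reshape(-1,3);u=u[np.isfinite(u[:,2])&(u[:,2]>.1)&(u[:,2]<.2)]
print(len(u),np.percentile(u,[5,50,95],axis=0).round(4).tolist())
k=np.polyfit(u[:,0],u[:,2],1);print('elev',np.arctan(-k[0]),'q',.87-np.arctan(-k[0]),'z at -.06',np.polyval(k,-.06))
m=(z['p'].max(-1)<60)&(J[...,2]>.1)&(J[...,2]<.19);m[:200]=0;m[285:]=0
print('y range',np.percentile(J[m][:,1],[2,98]))
for nme,uv in(('win +x inner',(324,194)),('win top edge outer',(324,179))): print(nme,w2j(ray(z,[uv],.158)))
E
```

```text
1101 [[-0.0784, -0.0057, 0.128], [-0.0621, -0.0004, 0.1445], [-0.0443, 0.0043, 0.16]]
elev 0.7487335652507146 q 0.12126643474928545 z at -.06 0.14268377805488647
y range [-0.01005332  0.01001523]
win +x inner [[-2.19322628e-02  1.10320623e-04  1.58000000e-01]]
win top edge outer [[-1.26760485e-02  8.66209222e-05  1.58000000e-01]]
```

The wrist view shows the grip at columns 310–341, rows 212–290, centred in the window. The line fit gives handle ≈ 0.12 rad, grip y = 0 ± 1 mm, and the window's upper inner edge at x ≈ -0.022, all as described. Now I'll press along the grip's arc.

```bash
cat >> h.py <<'E'
def arc(q,r=.085,hx=.011):
    e=.87-q
    return j2w((-.010-r*np.cos(e)+.007*np.sin(e)+hx,0,.086+r*np.sin(e)+.007*np.cos(e)+.0726))
E
python3 - <<'E'
from h import *
from cell import env,kin,camera,calibration
def st(t):
    s=env.get_state();f=(RJ.T@s['force']).round(2);print(t,round(s['time'],2),w2j(s['tcp_pos']).round(4),f);return f
a=arc(.12);env.movel(a+[0,0,.03],0.15,rot=tool((1,0,0)));st('pre')
env.movel(arc(.10),0.05,stop_force=15);st('touch')
for q in(.2,.3,.4):
    r=env.movel(arc(q),0.05,stop_force=20);st((q,r))
    if r:break
p,d=camera('side');cv2.imwrite('pics/side5.png',p);np.savez('side5.npz',p=p,d=d,**{k:np.array(v) for k,v in calibration('side').items()})
cv2.imwrite("pics/s5c.png",cv2.resize(p[220:350,200:400],None,fx=4,fy=4,interpolation=cv2.INTER_CUBIC))
E
```

```text
pre 12.22 [-5.600e-02 -1.000e-04  2.521e-01] [ 0.55 -0.45  0.07]
touch 12.94 [-0.0551 -0.      0.2228] [-0.36  0.01  0.52]
(0.2, False) 13.26 [-0.0617 -0.      0.2168] [-0.55 -0.14 -0.33]
(0.3, False) 13.57 [-6.74e-02  1.00e-04  2.10e-01] [-0.09  0.37 -0.01]
(0.4, False) 13.89 [-7.220e-02  1.000e-04  2.029e-01] [0.55 0.01 0.31]
```

View pics/s5c.png

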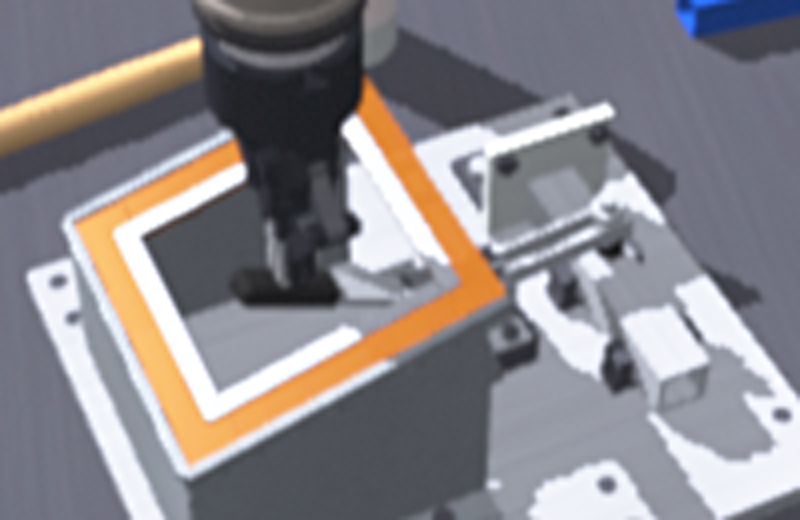

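The side view shows the fingertips on the grip at crop (285,285), with the handle well down, the pad nearing the tube, and clear space to the frame all round. I'll press on to the stop.

```bash
python3 - <<'E'
from h import *
from cell import env,kin,camera,calibration
def st(t):
    s=env.get_state();f=(RJ.T@s['force']).round(2);print(t,round(s['time'],2),w2j(s['tcp_pos']).round(4),f,'plan z',0);return f
for q in(.5,.6,.68,.73,.78,.83,.88):
    r=env.movel(arc(q),0.04,stop_force=20);f=st((q,r));print('   tgt',w2j(arc(q)).round(4))
    if r or f[2]>20:break
env.dwell(.3);st('hold')
p,d=camera('side');cv2.imwrite('pics/side6.png',p);np.savez('side6.npz',p=p,d=d,**{k:np.array(v) for k,v in calibration('side').items()})
cv2.imwrite("pics/s6c.png",cv2.resize(p[220:350,200:400],None,fx=4,fy=4,interpolation=cv2.INTER_CUBIC))
E
```

```text
(0.5, False) 14.31 [-7.620e-02  1.000e-04  1.955e-01] [-0.06 -0.47  0.37] plan z 0
   tgt [-0.0757  0.      0.1959]
(0.6, False) 14.68 [-7.950e-02  1.000e-04  1.877e-01] [-0.   -0.01 -0.19] plan z 0
   tgt [-0.0791 -0.      0.188 ]
(0.68, False) 14.99 [-8.150e-02  1.000e-04  1.811e-01] [-1.03 -0.47  1.  ] plan z 0
   tgt [-0.0811  0.      0.1815]
(0.73, False) 15.25 [-0.0823  0.      0.1772] [ 0.07 -0.03 -0.15] plan z 0
   tgt [-0.0822  0.      0.1774]
(0.78, True) 15.46 [-0.0823 -0.      0.1762] [-5.31  3.25 23.36] plan z 0
   tgt [-0.083   0.      0.1732]
hold 15.76 [-0.0824 -0.      0.1762] [-5.32  3.45 22.77] plan z 0
```

View pics/s6c.png

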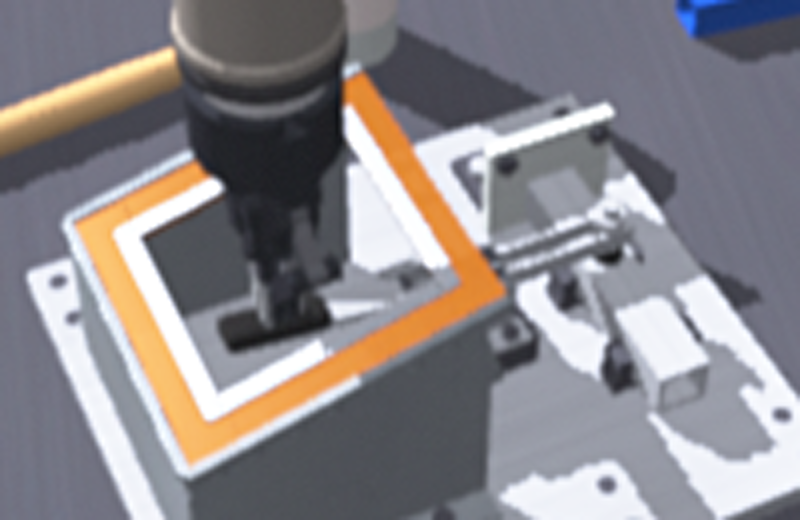

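The arm hit a hard stop at TCP z 0.1762 with 23 N, which corresponds to handle ≈ 0.74. The grip now lies flat at crop (275,325) and the pad sits on the tube at (610,250). I'll withdraw straight up and check.

```bash
python3 - <<'E'
from h import *
from cell import env,kin,camera,calibration
s=env.get_state();a=w2j(s['tcp_pos'])
env.movel(j2w((a[0]+.002,0,.20)),0.08)
env.movel(j2w((-.075,0,.33)),0.2)
s=env.get_state();print(s['time'],w2j(s['tcp_pos']).round(4),s['force'].round(2))
env.movel(j2w((-.12,0,.36)),0.2)
for n in('wrist','side','top'):
    c=calibration(n);p,d=camera(n);cv2.imwrite(f'pics/{n}7.png',p);np.savez(f'{n}7.npz',p=p,d=d,**{k:np.array(v) for k,v in c.items()})
z=load('wrist7.npz');J=(cloud(z)-JC)@RJ
m=(z['p'].max(-1)<60)&(J[...,2]>.09)&(J[...,2]<.13)&(abs(J[...,1])<.006)&(J[...,0]>-.115)&(J[...,0]<-.056)
u=J[m];print(len(u))
if len(u)>20:
    k=np.polyfit(u[:,0],u[:,2],1);print('q slope',.87+np.arctan(k[0]),'z at -.0843',np.polyval(k,-.0843),'(shut: .1035)')
z=load('side7.npz');J=(cloud(z)-JC)@RJ
m=(abs(J[...,0]-0.115)<.010)&(J[...,1]>-.15)&(J[...,1]<.075)&(abs(J[...,2]-.054)<.006)
print('tube side',np.percentile(J[m],[2,50,98],axis=0).round(4).tolist())
cv2.imwrite("pics/s7c.png",cv2.resize(z['p'][220:350,220:420],None,fx=4,fy=4,interpolation=cv2.INTER_CUBIC))
a=load('top0.npz')['p'];b=load('top7.npz')['p'];print(cv2.imwrite('pics/t7.png',b))
E
```

```text
17.075 [-7.570e-02  2.000e-04  3.287e-01] [-0.16  1.14  0.19]
971
q slope 0.7363725553833367 z at -.0843 0.10358588100706873 (shut: .1035)
tube side [[0.1058, -0.0901, 0.0507], [0.1151, -0.0306, 0.0544], [0.1246, 0.0688, 0.0586]]
True
```

View pics/s7c.png

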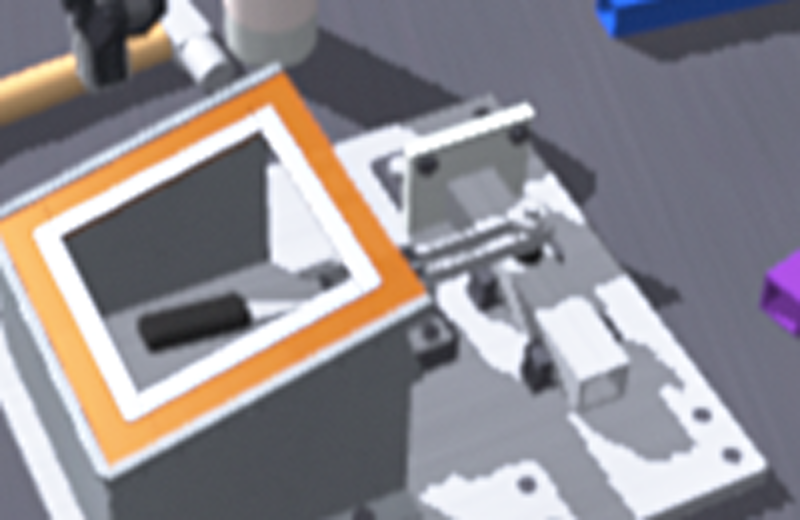

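View pics/wrist7.png

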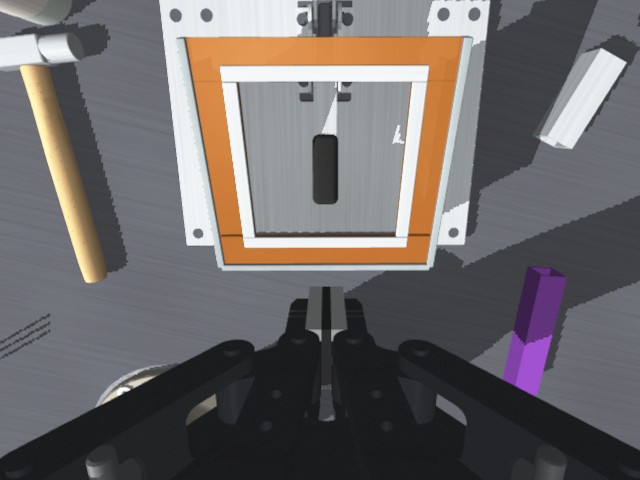

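View pics/top7.png

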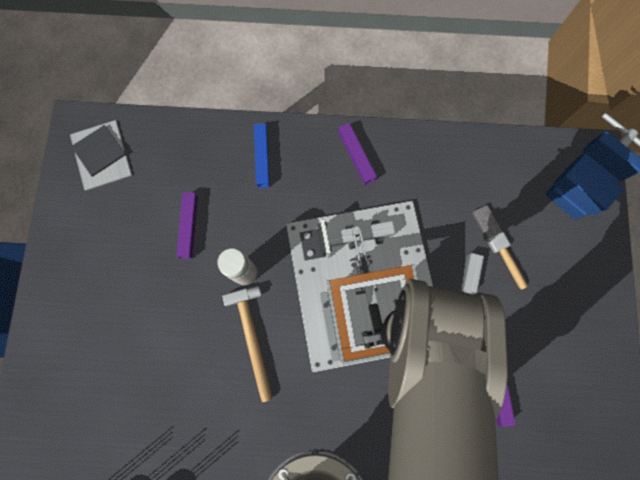

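The handle fit gives 0.736 rad, with the grip's upper face at z 0.1036 against 0.1035 for shut. The tube is still at the flange, with its tail at -0.090. In the top view the spray can (237,265), hammer (252,340), offcut (472,272) and brush (498,245) are where they started. I'm handing in.

```bash
python3 - <<'E'
from cell import env,job
print(env.get_state()['time']);job.job_done();print(env.get_state()['time'])
E
```

```text
17.6417
the job is handed in; nothing more can be done
the job is handed in; nothing more can be done
```

I pushed the tube along its guides until it stalled against the flange, then pressed the clamp's grip down through the window to its stop. I then withdrew clear and handed the job in at about 17.6 s; no verdict is reported.

**Last checks**
- **Handle:** it measures 0.736 rad after withdrawal, against the 0.73 stop. The grip's upper face is at 0.1036 m, where 0.1035 m means shut.
- **Tube:** its tail is at jig y = -0.090, so the front is within about 1 mm of the flange. I inferred this from the tail, because the front end was partly hidden by the clamp arm. The measurement is only as good as the calibration, about 2 mm.
- **Guard:** I kept clear of the window frame by design, and no unexpected force appeared. The only notable forces were the 14 N stop against the flange and 23 N at the handle's stop.
- **Bystanders:** all four look unmoved in the top view.
- **Not measured:** I couldn't read the pad's force on the tube. I judged it from the handle's angle and from seeing the pad on the tube.

The jig pose differed by 2–5 mm between the cameras, so I used their average with a correction from the wrist camera. No check failed.

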